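# Put the carving tools back on their own rests

## Robot

A 7-joint arm with a two-finger parallel gripper is mounted at the origin on the work surface. World frame = base frame: x ahead of the robot, y to its left, z up, the work surface at z = 0. Lengths are in m, angles in rad, forces in N, time in s.
With the tool pointing down it reaches from about 0.425 to 1.025 m from the base axis. Payload 9.4 kg.
Tool frame: the origin (TCP) lies between the finger pads, 19 mm behind the fingertips; this is the grasp point; z points along the fingers, y is the line along which they close (so a half turn about z gives the same grasp; the last joint's range is limited). The gripper opens to 93 mm and grips with 3 to 60 N. Pads are 15 mm wide; open, the fingers measure 128 mm over their backs; the gripper's body (75 mm by 188 mm) begins 65 mm behind the grasp point.
Start: joints at [1.227, 0.599, -0.003, 1.599, 0.002, 0.943, -0.08], TCP at [0.191, -0.699, 0.237] pointing down, gripper open.
Joint ranges: [-2.57, 2.57], [-0.35, 1.97], [-1.29, 1.29], [0.11, 2.56], [-1.05, 4.19], [0.11, 1.86], [-2.63, 2.63]. Speed limits (rad/s): [2.22, 2.22, 3.01, 3.01, 3.14, 3.14, 3.14].

## Interface

Orientations are given as a 3x3 rotation matrix whose columns are the frame's x, y, z axes.
In Python, from station import r gives the robot as it stands.
- The arm moves only by the tool step_arm, never from a script. Its argument "plan" is a list of rows, each a list of 7 numbers: the closure, from 0 (fully open) to 1 (shut), then the shift along the world's x, y, z in m, then the turn, a rotation vector about the world's x, y, z in degrees. In form: [[grip, dx, dy, dz, rx, ry, rz], ...]. A call has 1 to 10 rows; each row shifts and turns the commanded pose from where the row before left it; what a row does not reach is not made up. A row lasts 1/8 s, in which the tool goes at most 62.5 mm and 10.7 degrees, less where a joint would pass 70% of its speed; a pose out of reach is approached as far as the arm can. A call with a gripper value outside its range is refused whole. The fingers move at their own pace and stop on an object; "grip_force" is the grip in N (left out, the last holds). Time passes only in rows, so rows that do not move let the fingers close. It gives the time, the measured TCP pose, the force, the opening and the grip force at its end, in the units of the state.
- r.get_state(): the state, without advancing time (a new reading comes with each control period).
- r.get_image(name): name is "scene" or "top" or "wrist"; returns the picture (420x560x3 uint8, red, green, blue); there is no depth.
- r.calibration(name): a dict with "vertical_fov" (degrees; the focal length in pixels is half the picture's height over the tangent of half this angle, whatever the lens; pixels are square), "cx", "cy" (the principal point, pixels), "world_from_camera" (4x4, takes a point from camera to world coordinates). Camera axes: x right, y down, z forward; pixel columns grow to the right and rows downward; lengths in m; the calibration is good to about 2 mm. A picture is of the moment at which its call begins: read the wrist's pose just before it. calibration takes no time and is no camera call; for the wrist camera it gives the pose at the moment of the call.
- r.hand_in(): hands the job in; it is judged then, once.
The state is a dict: "time": time; "q": joint angles; "qd": joint speeds; "effort": joint torques, N m; "eef_pos": TCP position; "tool_rot": TCP orientation; "force": force on the tool from outside, world axes, zero at the start; "ft_torque": the same for the moment, N m; "finger_gap": opening from 0.0 (shut) to 1.0 (fully open); "finger_force": force on a finger pad.
Only numpy, scipy, OpenCV 4.12 (cv2) and the standard library are available. Lean on these libraries where they do the work, as an engineer would, in place of code of your own. Each camera call takes 0.05 s, during which the arm holds its last target. There are 200 camera calls.

## Task

The four carving tools have been put away on each other's rests: move each tool to the rest of the same colour as the band on its handle, lying in both notches and centred between them, using the bare wooden rest as the free spot and leaving it empty at the end. Lay the tools down without dropping them, and do not knock the oil bottle.

Things in the scene. Friction and masses are not known exactly. Their poses are not given: they have to be found in the camera images.
- red_tool: flat chisel, blade 22 mm wide, medium brown handle; 36 mm wide red band at the handle's butt. Loose, lying level, 75 to 155 g, 240 mm long; round straight handle 28 mm in diameter. Origin: on the handle's axis at the place to grip, near the centre of mass, at the start midway between its rest's saddles. x to the blade: butt at -95 mm, handle's end +56, tip about +149. May be rolled about x.
- blue_tool: gouge with a hollow blade about 20 mm wide, pale handle; 36 mm wide blue band at the handle's butt. Loose, lying level, 75 to 155 g, 240 mm long; round straight handle 28 mm in diameter. Origin: on the handle's axis at the place to grip, near the centre of mass, at the start midway between its rest's saddles. x to the blade: butt at -95 mm, handle's end +56, tip about +149. May be rolled about x.
- yellow_tool: skew chisel, blade 15 mm wide, dark handle; 36 mm wide yellow band at the handle's butt. Loose, lying level, 75 to 155 g, 240 mm long; round straight handle 28 mm in diameter. Origin: on the handle's axis at the place to grip, near the centre of mass, at the start midway between its rest's saddles. x to the blade: butt at -95 mm, handle's end +56, tip about +149. May be rolled about x.
- white_tool: narrow chisel, blade 8 mm wide, medium brown handle; 36 mm wide white band at the handle's butt. Loose, lying level, 75 to 155 g, 240 mm long; round straight handle 28 mm in diameter. Origin: on the handle's axis at the place to grip, near the centre of mass, at the start midway between its rest's saddles. x to the blade: butt at -95 mm, handle's end +56, tip about +149. May be rolled about x.
- red_rest: red rest, fixed on a 12 mm board; five side by side, 105 mm apart, same yaw. Plate 100 x 64 x 8 mm, two V-notched saddles 12 thick at x = -36, +36 mm (60 mm gap for fingers), 64 wide, 44 high, notch 44 wide. Origin: centre of underside, on the board; x: along a lying tool. Tool seated: handle axis 40 mm above origin, tool origin over it, either way round.
- blue_rest: blue rest, fixed on a 12 mm board; five side by side, 105 mm apart, same yaw. Plate 100 x 64 x 8 mm, two V-notched saddles 12 thick at x = -36, +36 mm (60 mm gap for fingers), 64 wide, 44 high, notch 44 wide. Origin: centre of underside, on the board; x: along a lying tool. Tool seated: handle axis 40 mm above origin, tool origin over it, either way round.
- yellow_rest: yellow rest, fixed on a 12 mm board; five side by side, 105 mm apart, same yaw. Plate 100 x 64 x 8 mm, two V-notched saddles 12 thick at x = -36, +36 mm (60 mm gap for fingers), 64 wide, 44 high, notch 44 wide. Origin: centre of underside, on the board; x: along a lying tool. Tool seated: handle axis 40 mm above origin, tool origin over it, either way round.
- white_rest: white rest, fixed on a 12 mm board; five side by side, 105 mm apart, same yaw. Plate 100 x 64 x 8 mm, two V-notched saddles 12 thick at x = -36, +36 mm (60 mm gap for fingers), 64 wide, 44 high, notch 44 wide. Origin: centre of underside, on the board; x: along a lying tool. Tool seated: handle axis 40 mm above origin, tool origin over it, either way round.
- spare_rest: Spare rest, bare tan wood, empty at the start, fixed on a 12 mm board; five side by side, 105 mm apart, same yaw. Plate 100 x 64 x 8 mm, two V-notched saddles 12 thick at x = -36, +36 mm (60 mm gap for fingers), 64 wide, 44 high, notch 44 wide. Origin: centre of underside, on the board; x: along a lying tool. Tool seated: handle axis 40 mm above origin, tool origin over it, either way round.
- oil: amber bottle of honing oil, closed, 54 mm in diameter, 125 mm high, standing loose on the bench beside the board; a bystander. Origin: centre of its underside, z up.
Things that resemble listed ones, but are neither listed nor needed, are in the scene too. Leave any turquoise look-alike of the white_tool alone.

How it is judged:
At the end, for the whole second after the job is handed in: Each of the four tools lies at rest in both notches of the rest of its own colour: tool origin within 12 mm (horizontally) of the rest's centre, handle axis 33 to 47 mm above the rest's origin, lined up with the rest within 0.12 rad (either way round), speed under 0.02 m/s (horizontal distance between red_tool and red_rest below 0.012 m and z of red_tool in the frame of red_rest between 0.033 and 0.047 m and angle between the x axis of red_tool and the x axis of red_rest, either way round below 0.12 rad and linear speed of each of red_tool, blue_tool, yellow_tool, white_tool below 0.02 m/s and horizontal distance between blue_tool and blue_rest below 0.012 m and z of blue_tool in the frame of blue_rest between 0.033 and 0.047 m and angle between the x axis of blue_tool and the x axis of blue_rest, either way round below 0.12 rad and horizontal distance between yellow_tool and yellow_rest below 0.012 m and z of yellow_tool in the frame of yellow_rest between 0.033 and 0.047 m and angle between the x axis of yellow_tool and the x axis of yellow_rest, either way round below 0.12 rad and horizontal distance between white_tool and white_rest below 0.012 m and z of white_tool in the frame of white_rest between 0.033 and 0.047 m and angle between the x axis of white_tool and the x axis of white_rest, either way round below 0.12 rad); the robot touches nothing.
It fails at once if the oil bottle is pushed more than 40 mm or tipped over (distance of oil from where it was at the start of the episode above 0.04 m or angle between oil's own z axis and vertical above 0.5 rad).
It fails at once if the red tool is dropped (falls free of the fingers faster than 0.7 m/s, about 25 mm of fall) (linear speed of red_tool above 0.7 m/s and contact force between the fingers and red_tool below 0.05 N).
It fails at once if the blue tool is dropped (falls free of the fingers faster than 0.7 m/s, about 25 mm of fall) (linear speed of blue_tool above 0.7 m/s and contact force between the fingers and blue_tool below 0.05 N).
It fails at once if the yellow tool is dropped (falls free of the fingers faster than 0.7 m/s, about 25 mm of fall) (linear speed of yellow_tool above 0.7 m/s and contact force between the fingers and yellow_tool below 0.05 N).
It fails at once if the white tool is dropped (falls free of the fingers faster than 0.7 m/s, about 25 mm of fall) (linear speed of white_tool above 0.7 m/s and contact force between the fingers and white_tool below 0.05 N).
It also fails if it takes over 120 s, if anything falls off the work surface, if the arm or the gripper's body presses on something with over 40 N, if the wrist force passes 120 N, or if a joint passes its speed limit or range.

## Working session

There is one attempt and no reset: what is moved stays moved. The work goes in short steps, Python scripts to look and compute and a tool call to move; the robot and the scene stay as the last step left them, time stands still between calls to the robot, and variables do not carry over. Pictures are saved under pics/ and viewed, at most 14 in all, crops included, and the job is handed in when it is done.

Besides the shell and the picture viewer there is one more tool, called by a JSON object that holds its "method" and its "body", one argument or row to a line. step_arm: Moves the arm, as the interface text tells. Its arguments: {"type":"object","properties":{"plan":{"type":"array","items":{"type":"array","items":{"type":"number"}}},"grip_force":{"type":"number"}},"required":["plan"]}

```bash
ls; mkdir -p pics
python3 - <<'E'
from station import r
import cv2,numpy as np
for n in("top","scene"):
    im=r.get_image(n); cv2.imwrite(f"pics/{n}0.png",im[:,:,::-1]); c=r.calibration(n); print(n,c["vertical_fov"],c["cx"],c["cy"]);print(np.round(c["world_from_camera"],3))
    print({k:v for k,v in c.items() if k not in("world_from_camera",)})
s=r.get_state();print(s)
E
```

```text
pics
top 46.77336250316336 274.63687812898604 217.05006617997728
[[-0.028 -0.991  0.128  0.322]
 [-1.     0.029  0.009  0.113]
 [-0.012 -0.127 -0.992  1.116]
 [ 0.     0.     0.     1.   ]]
{'vertical_fov': 46.77336250316336, 'cx': 274.63687812898604, 'cy': 217.05006617997728}
scene 42.87100447465298 279.89706473663773 215.23095205356177
[[ 0.89   0.365 -0.272  0.826]
 [ 0.455 -0.733  0.506 -0.588]
 [-0.015 -0.575 -0.818  1.225]
 [ 0.     0.     0.     1.   ]]
{'vertical_fov': 42.87100447465298, 'cx': 279.89706473663773, 'cy': 215.23095205356177}
{'time': 0.1, 'q': array([ 1.22732811,  0.60002489, -0.00256644,  1.60005255,  0.00181106,
        0.9429258 , -0.07978844]), 'qd': array([ 0.00133735, -0.00318238,  0.00054956, -0.001158  , -0.00229586,
        0.0001518 ,  0.00138328]), 'effort': array([ 6.06116548e-03, -7.66557884e+01,  1.50263496e+00, -2.52937102e+01,
       -5.22732746e-02,  1.36578214e-02,  5.65642790e-05]), 'eef_pos': array([ 0.19100895, -0.69894868,  0.23665965]), 'tool_rot': array([[ 9.64602638e-01,  2.63707239e-01, -4.92556474e-04],
       [ 2.63707668e-01, -9.64601744e-01,  1.31942400e-03],
       [-1.27179175e-04, -1.40261079e-03, -9.99999008e-01]]), 'force': array([-0.079612  ,  0.22317223, -0.32687497]), 'ft_torque': array([-0.05539562, -0.02991487, -0.0581077 ]), 'finger_force': 0.0, 'finger_gap': 1.0012988912189535}
```

View pics/top0.png

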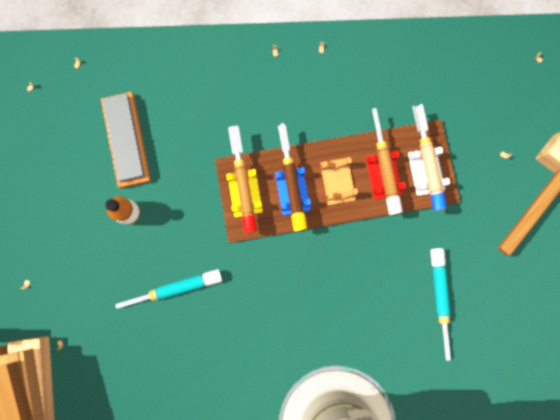

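View pics/scene0.png

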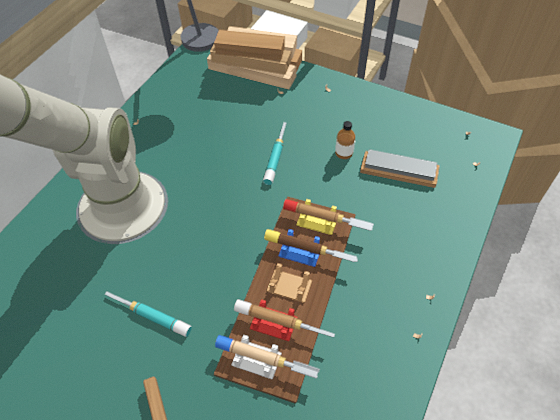

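The top view shows the rests from left to right: yellow (245,192) holding the red tool, blue (293,190) holding the yellow tool, spare (339,180) empty, red (385,172) holding the white tool, and white (429,172) holding the blue tool. All blades point up (+x). The oil bottle is at (122,210), and the scene view shows the same layout.

```bash
cat > h.py <<'E'
import cv2,numpy as np
from station import r
HSV={'red':[((0,190,90),(4,255,255)),((176,190,90),(180,255,255))],'blue':[((105,150,70),(125,255,255))],'yellow':[((23,170,120),(32,255,255))],'white':[((0,0,190),(180,40,255))]}
def mask(im,c):
    h=cv2.cvtColor(im,cv2.COLOR_RGB2HSV); m=0
    for a,b in HSV[c]: m=m|cv2.inRange(h,a,b)
    return m
def blobs(im,c,amin=40):
    n,l,s,ce=cv2.connectedComponentsWithStats(mask(im,c))
    return [(int(s[i,4]),np.round(ce[i],1),s[i,:4].tolist()) for i in range(1,n) if s[i,4]>=amin]
def ray(name,uv,cal=None):
    c=cal or r.calibration(name); f=210/np.tan(np.radians(c["vertical_fov"]/2)); T=c["world_from_camera"]
    d=T[:3,:3]@np.array([(uv[0]-c["cx"])/f,(uv[1]-c["cy"])/f,1]); return T[:3,3],d
def plane(name,uv,z,cal=None):
    o,d=ray(name,uv,cal); return o+d*(z-o[2])/d[2]
E
python3 - <<'E'
from h import *
for n in("top","scene"):
    im=cv2.imread(f"pics/{n}0.png")[:,:,::-1].copy()
    for c in HSV:
        for b in blobs(im,c): print(n,c,b,np.round(plane(n,b[1],.052),3))
E
```

```text
top red (220, array([397. , 171.8]), [391, 151, 15, 44]) [ 0.553 -0.153  0.052]
top red (474, array([375.1, 177. ]), [366, 156, 19, 43]) [ 0.542 -0.104  0.052]
top red (173, array([249.4, 223.9]), [242, 215, 15, 18]) [0.445 0.178 0.052]
top blue (292, array([302.8, 189.1]), [297, 167, 14, 44]) [0.52  0.058 0.052]
top blue (77, array([280.9, 178.2]), [276, 172, 11, 21]) [0.546 0.106 0.052]
top blue (51, array([443.2, 201.1]), [440, 193, 7, 16]) [ 0.484 -0.251  0.052]
top blue (67, array([286.3, 208.4]), [282, 199, 9, 16]) [0.478 0.096 0.052]
top yellow (358, array([254.4, 191. ]), [248, 169, 14, 44]) [0.519 0.166 0.052]
top yellow (375, array([234.1, 194.7]), [226, 173, 16, 44]) [0.512 0.211 0.052]
top yellow (219, array([298.4, 221.5]), [291, 212, 15, 19]) [0.448 0.07  0.052]
top white (12391, array([241.2,  11.2]), [0, 0, 560, 31]) [0.947 0.187 0.052]
top white (1906, array([121.7, 136.8]), [104, 94, 37, 86]) [0.653 0.464 0.052]
top white (310, array([420.4, 119.4]), [413, 104, 15, 34]) [ 0.672 -0.213  0.052]
top white (158, array([377.1, 124.7]), [372, 108, 11, 34]) [ 0.662 -0.115 
[... 2561 characters left out ...]
41, 136, 179]) [1.054 0.03  0.052]
scene white (140, array([343. , 255.2]), [326, 249, 32, 12]) [0.636 0.099 0.052]
scene white (84, array([117.8, 298. ]), [106, 292, 26, 13]) [ 0.195 -0.256  0.052]
scene white (131, array([242.5, 304.9]), [235, 299, 17, 13]) [ 0.475 -0.136  0.052]
scene white (131, array([181.3, 326. ]), [173, 320, 18, 14]) [ 0.373 -0.248  0.052]
scene white (106, array([317.8, 329.9]), [300, 324, 35, 13]) [ 0.663 -0.113  0.052]
scene white (70, array([259.4, 346.8]), [248, 343, 24, 9]) [ 0.561 -0.21   0.052]
scene white (103, array([257.8, 363.1]), [243, 356, 28, 16]) [ 0.576 -0.245  0.052]
scene white (180, array([302.1, 369.2]), [284, 361, 34, 17]) [ 0.671 -0.213  0.052]
```

{"method": "step_arm", "body": {
  "plan": [
    [0,0.02,0.042,0.012,0,0,-0.9],
    [0,0.02,0.042,0.012,0,0,-0.9],
    [0,0.02,0.042,0.012,0,0,-0.9],
    [0,0.02,0.042,0.012,0,0,-0.9],
    [0,0.02,0.042,0.012,0,0,-0.9],
    [0,0.02,0.042,0.012,0,0,-0.9],
    [0,0.02,0.042,0.012,0,0,-0.9],
    [0,0.02,0.042,0.012,0,0,-0.8],
    [0,0.02,0.042,0.012,0,0,0],
    [0,0.02,0.042,0.012,0,0,0]
  ],
  "grip_force": 25
}}

```text
time: 1.35
eef_pos: [0.3915, -0.2778, 0.3577]
tool_rot: [[0.99, 0.142, -0.0], [0.142, -0.99, 0.0], [-0.0, -0.0, -1.0]]
force: [0.5, -0.1, -0.4]
finger_gap: 1.002
finger_force: 0.0
```

{"method": "step_arm", "body": {
  "plan": [
    [0,0.02,0.042,0,0,0,0],
    [0,0.02,0.042,0,0,0,0],
    [0,0.02,0.042,0,0,0,0],
    [0,0.02,0.042,0,0,0,0],
    [0,0.02,0.042,0,0,0,0],
    [0,0.02,0.042,0,0,0,0],
    [0,0,0,0,0,0,0]
  ]
}}

```text
time: 2.22
eef_pos: [0.512, -0.0238, 0.3571]
tool_rot: [[0.989, 0.148, -0.0], [0.148, -0.989, 0.001], [-0.0, -0.001, -1.0]]
force: [-0.1, -0.1, 0.0]
finger_gap: 0.999
finger_force: 0.0
```

Run:
```python
from h import *
c=r.calibration("wrist");im=r.get_image("wrist");cv2.imwrite("pics/w1.png",im[:,:,::-1])
s=r.get_state();print(s["eef_pos"],s["tool_rot"].round(3),s["q"].round(2));print(c)
```

```text
[ 0.51121989 -0.02613478  0.35695598] [[ 0.989  0.145 -0.001]
 [ 0.145 -0.989  0.   ]
 [-0.001 -0.    -1.   ]] [ 0.16  0.23 -0.27  1.91  0.07  1.01 -1.57]
{'vertical_fov': 61.336411090900334, 'cx': 277.01856273994207, 'cy': 212.39805116236087, 'world_from_camera': array([[ 0.14787339, -0.94494529, -0.29191071,  0.59343053],
       [-0.98900565, -0.14162366, -0.04255071, -0.01203024],
       [-0.00113337,  0.29499346, -0.9554986 ,  0.50337299],
       [ 0.        ,  0.        ,  0.        ,  1.        ]])}
```

View pics/w1.png

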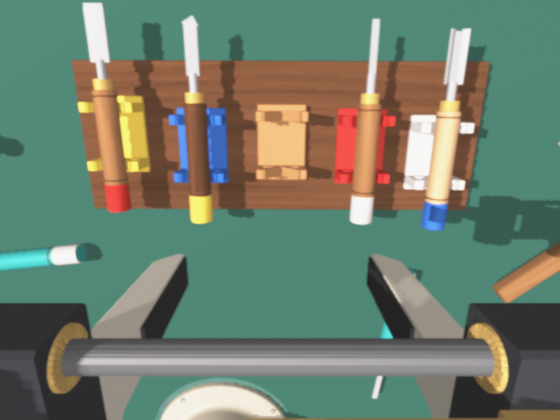

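The wrist view shows all five rests clearly and slightly staggered. The bands are red (117,196), yellow (200,207), white (362,208) and blue (434,215). The spare rest's prongs span (257..308, 105..180).

```bash
cat > m.py <<'E'
from h import *
import sys
# tools from band (wrist): origin = band centre +77 mm along rest x
yaw=np.radians(8.2); ux=np.array([np.cos(yaw),np.sin(yaw)])
def bands(im,cal,v0=170,v1=240):
    out={}
    for c in HSV:
        for a,ce,bb in blobs(im,c,150):
            if v0<ce[1]<v1 and a<900 and bb[3]<60:
                p=plane("wrist",ce,.052+.004,cal)[:2]; out.setdefault(c,[]).append((a,ce,p.round(4),(p+.077*ux).round(4)))
    return out
E
python3 - <<'E'
from m import *
im=cv2.imread("pics/w1.png")[:,:,::-1].copy(); cal=r.calibration("wrist")
for c,v in bands(im,cal).items():
    for x in v: print(c,*x)
for n,a,b in (("boardtop",(74,62),(487,63)),("boardbot",(95,209),(467,208))):
    d=plane("wrist",b,.012,cal)-plane("wrist",a,.012,cal); print(n,np.degrees(np.arctan2(d[0],-d[1])))
for n,a,b in (("red",(117,197),(100,82)),("yel",(200,206),(193,95)),("white",(362,207),(370,96)),("blue",(434,214),(450,104))):
    d=plane("wrist",b,.054,cal)-plane("wrist",a,.054,cal); print(n,np.degrees(np.arctan2(d[1],d[0])),np.linalg.norm(d))
P=[plane("wrist",p,.056,cal)[:2] for p in((257,105),(308,105),(308,180),(257,180))]; print("spare",np.round(P,4),np.mean(P,0))
big=cv2.resize(im[80:240,60:480],None,fx=1.9,fy=1.9,interpolation=cv2.INTER_CUBIC);cv2.imwrite("pics/w1c.png",big[:,:,::-1])
E
```

```text
blue 555 [433.7 216.7] [ 0.4801 -0.241 ] [ 0.5563 -0.23  ]
white 561 [360.6 210.1] [ 0.4749 -0.1431] [ 0.5511 -0.1321]
boardtop 8.227314899184622
boardbot 8.518787010234577
red 8.896724556674368 0.1416067572710914
yel 8.140665121789239 0.13916269533514386
white 8.460714495537133 0.13938669280410423
blue 7.920474230242237 0.139866572683831
spare [[ 0.5867  0.0093]
 [ 0.5956 -0.0517]
 [ 0.5047 -0.0675]
 [ 0.4951 -0.0026]] [ 0.54552291 -0.02814556]
```

View pics/w1c.png

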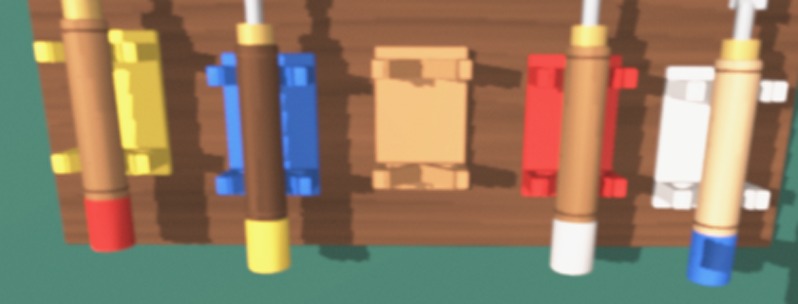

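Run:
```python
from m import *
cal=r.calibration("wrist")
for n,p in (("redtool",(118,197)),("yel",(200.5,209)),("white",(361,209.8)),("blue",(433.5,216))):
    q=plane("wrist",p,.056,cal)[:2]; print(n,q.round(4),(q+.077*ux).round(4))
K=dict(yellow=[(47,51),(148,46),(63,163),(158,162)],blue=[(216,76),(301,76),(228,185),(303,185)],spare=[(381,69),(464,69),(382,179),(461,177)],red=[(628,78),(533,76),(620,188),(532,186)],white=[(678,84),(773,92),(667,198),(757,199)])
for n,k in K.items():
    P=np.array([plane("wrist",(u/1.9+60,v/1.9+80),.056,cal)[:2] for u,v in k]); print(n,P.mean(0).round(4),np.linalg.norm((P[0]+P[1]-P[2]-P[3])/2).round(4))
```

```text
redtool [0.4464 0.1739] [0.5226 0.1848]
yel [0.4457 0.066 ] [0.5219 0.077 ]
white [ 0.4754 -0.1435] [ 0.5516 -0.1325]
blue [ 0.481  -0.2405] [ 0.5572 -0.2295]
yellow [0.5243 0.1789] 0.073
blue [0.5231 0.0756] 0.0713
spare [ 0.543 -0.028] 0.0708
red [ 0.5525 -0.1308] 0.0721
white [ 0.5587 -0.2246] 0.0731
```

{"method": "step_arm", "body": {
  "plan": [
    [0.3,0.0025,0.042,-0.03,0,0,0],
    [0.3,0.0025,0.042,-0.03,0,0,0],
    [0.3,0.0025,0.042,-0.03,0,0,0],
    [0.3,0.0025,0.042,-0.03,0,0,0],
    [0.3,0.0025,0.042,-0.03,0,0,0],
    [0.3,0,0,0,0,0,0],
    [0.3,0,0,0,0,0,0]
  ]
}}

```text
time: 3.15
eef_pos: [0.5237, 0.1809, 0.2074]
tool_rot: [[0.99, 0.141, -0.001], [0.141, -0.99, -0.001], [-0.001, 0.001, -1.0]]
force: [-0.3, -0.2, -0.6]
finger_gap: 0.699
finger_force: 0.0
```

Run:
```python
from h import *
c=r.calibration("wrist");im=r.get_image("wrist");cv2.imwrite("pics/w2.png",im[:,:,::-1])
s=r.get_state();print(s["eef_pos"],s["tool_rot"].round(3),s["finger_gap"])
np.save("w2.npy",c,allow_pickle=True)
```

```text
[0.52400106 0.18067402 0.20784117] [[ 0.99   0.14   0.   ]
 [ 0.14  -0.99  -0.001]
 [ 0.     0.001 -1.   ]] 0.6986969724410769
```

View pics/w2.png

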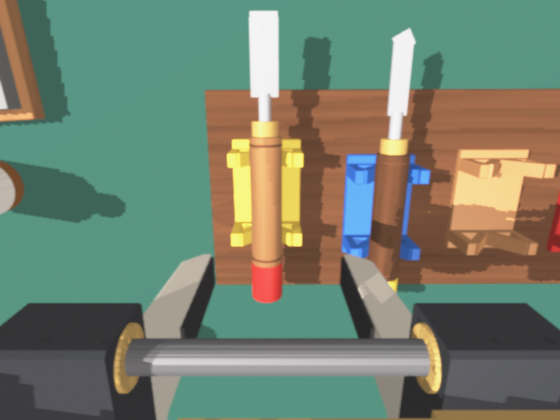

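The gripper is over the yellow rest. The red tool's handle is at u≈266 with its band at (267,282), about 10 px left of the finger centre at 277. The saddle prongs are at (237,158), (293,158), (241,237) and (292,237).

Run:
```python
from m import *
c=np.load("w2.npy",allow_pickle=True).item()
im=cv2.imread("pics/w2.png")[:,:,::-1].copy()
print([b for b in blobs(im,'red')])
q=plane("wrist",(267,282),.056,c)[:2];print(q,q+.077*ux, plane("wrist",(265.5,180),.056,c))
P=np.array([plane("wrist",p,.056,c)[:2] for p in((237,158),(293,158),(241,237),(292,237))]);print(P.mean(0),np.linalg.norm((P[0]+P[1]-P[2]-P[3])/2))
```

```text
[]
[0.44524233 0.1787923 ] [0.5214551  0.18977473] [0.54147478 0.19297583 0.056     ]
[0.52497154 0.19054218] 0.07098494142299268
```

{"method": "step_arm", "body": {
  "plan": [
    [0.3,-0.001,0.0095,-0.02,0,0,0.2],
    [0.3,0,0,-0.03,0,0,0],
    [0.3,0,0,-0.03,0,0,0],
    [0.3,0,0,-0.03,0,0,0],
    [0.3,0,0,-0.03,0,0,0],
    [0.3,0,0,-0.014,0,0,0],
    [0.3,0,0,0,0,0,0],
    [0.3,0,0,0,0,0,0]
  ]
}}

```text
time: 4.2
eef_pos: [0.5233, 0.192, 0.0545]
tool_rot: [[0.989, 0.145, 0.001], [0.145, -0.989, 0.0], [0.001, -0.0, -1.0]]
force: [0.3, 0.2, 0.5]
finger_gap: 0.698
finger_force: 0.0
```

{"method": "step_arm", "body": {
  "plan": [
    [0.5,0,0,0,0,0,0],
    [0.65,0,0,0,0,0,0],
    [0.8,0,0,0,0,0,0],
    [0.9,0,0,0,0,0,0],
    [0.9,0,0,0,0,0,0],
    [0.9,0,0,0,0,0,0]
  ],
  "grip_force": 25
}}

```text
time: 4.95
eef_pos: [0.5227, 0.191, 0.0534]
tool_rot: [[0.989, 0.145, -0.0], [0.145, -0.989, -0.001], [-0.0, 0.001, -1.0]]
force: [0.7, -4.4, 2.7]
finger_gap: 0.295
finger_force: 25.0
```

{"method": "step_arm", "body": {
  "plan": [
    [0.9,0,0,0.01,0,0,0],
    [0.9,0,0,0.025,0,0,0],
    [0.9,0,0,0.035,0,0,0],
    [0.9,0,0,0.035,0,0,0],
    [0.9,0,0,0.045,0,0,0],
    [0.9,0.004,-0.043,0,0,0,0],
    [0.9,0.004,-0.043,0,0,0,0],
    [0.9,0.004,-0.043,0,0,0,0],
    [0.9,0.004,-0.043,0,0,0,0],
    [0.9,0.004,-0.043,0,0,0,0]
  ]
}}

```text
time: 6.2
eef_pos: [0.5426, -0.0234, 0.204]
tool_rot: [[0.989, 0.147, 0.001], [0.147, -0.989, 0.001], [0.001, -0.001, -1.0]]
force: [0.8, -0.1, -1.3]
finger_gap: 0.293
finger_force: 25.0
```

{"method": "step_arm", "body": {
  "plan": [
    [0.9,0,0,0,0,0,0],
    [0.9,0,0,0,0,0,0]
  ]
}}

```text
time: 6.45
eef_pos: [0.5426, -0.0218, 0.2037]
tool_rot: [[0.989, 0.146, 0.0], [0.146, -0.989, 0.001], [0.0, -0.001, -1.0]]
force: [0.6, -0.4, -1.5]
finger_gap: 0.294
finger_force: 25.0
```

Run:
```python
from h import *
c=r.calibration("wrist");im=r.get_image("wrist");cv2.imwrite("pics/w3.png",im[:,:,::-1])
s=r.get_state();print(s["eef_pos"],s["tool_rot"].round(3),s["finger_gap"])
np.save("w3.npy",c,allow_pickle=True)
```

```text
[ 0.54257773 -0.02131237  0.20369202] [[ 0.989  0.148  0.   ]
 [ 0.148 -0.989  0.001]
 [ 0.    -0.001 -1.   ]] 0.2990251169781472
```

View pics/w3.png

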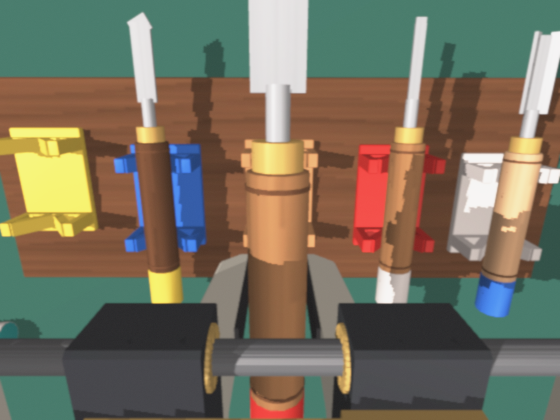

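The red tool is held over the spare rest. The spare's upper knobs span 243..317 at v≈158, and its lower knob edge is at 313, v≈238. The tool axis is at u≈277. The blue rest's knobs are at (117..213,160) and the red rest's at (357..445,160).

Run:
```python
from m import *
c=np.load("w3.npy",allow_pickle=True).item()
im=cv2.imread("pics/w3.png")[:,:,::-1]
pl=lambda p,z=.056:plane("wrist",p,z,c)[:2]
for n,k in dict(spare=[(243,159),(317,159),(245,240),(315,240)],blue=[(117,163),(213,161),(128,241),(205,242)],red=[(357,159),(445,163),(356,241),(434,242)],yellow=[(0,147),(89,146),(3,227),(97,225)]).items():
    P=np.array([pl(p) for p in k]);print(n,P.mean(0).round(4),np.linalg.norm((P[0]+P[1]-P[2]-P[3])/2).round(4))
t=r.get_state()["eef_pos"];print(t)
cv2.imwrite("pics/w3c.png",cv2.resize(im[120:270,100:460],None,fx=2.2,fy=2.2,interpolation=cv2.INTER_CUBIC)[:,:,::-1])
```

```text
spare [ 0.5449 -0.0242] 0.0721
blue [0.5285 0.073 ] 0.0713
red [ 0.5582 -0.1249] 0.0719
yellow [0.5275 0.1734] 0.0697
[ 0.54257773 -0.02131237  0.20369202]
```

View pics/w3c.png

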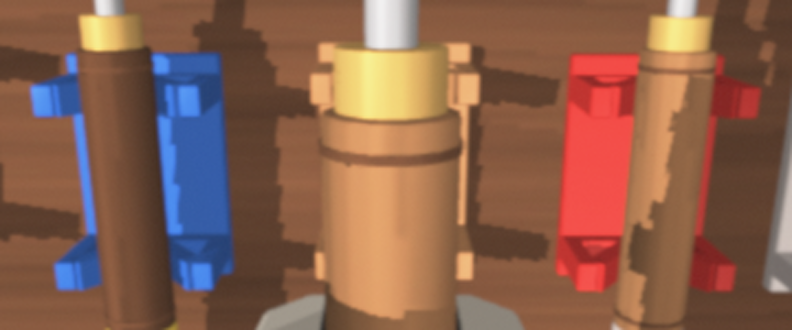

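{"method": "step_arm", "body": {
  "plan": [
    [0.9,0,-0.003,-0.02,0,0,0],
    [0.9,0,0,-0.035,0,0,0],
    [0.9,0,0,-0.035,0,0,0],
    [0.9,0,0,-0.03,0,0,0],
    [0.9,0,0,-0.018,0,0,0],
    [0.9,0,0,-0.006,0,0,0],
    [0.9,0,0,-0.004,0,0,0],
    [0.9,0,0,0,0,0,0]
  ]
}}

```text
time: 7.5
eef_pos: [0.5429, -0.0254, 0.0559]
tool_rot: [[0.989, 0.146, 0.001], [0.146, -0.989, 0.0], [0.001, -0.0, -1.0]]
force: [0.2, 0.2, -1.1]
finger_gap: 0.293
finger_force: 25.0
```

Lower the last couple of mm and release.

{"method": "step_arm", "body": {
  "plan": [
    [0.9,0,0,-0.001,0,0,0],
    [0.9,0,0,-0.001,0,0,0],
    [0.9,0,0,-0.001,0,0,0],
    [0.9,0,0,0,0,0,0]
  ]
}}

```text
time: 8.0
eef_pos: [0.5432, -0.0241, 0.0538]
tool_rot: [[0.989, 0.147, 0.002], [0.147, -0.989, 0.002], [0.002, -0.001, -1.0]]
force: [-3.0, 6.7, 11.3]
finger_gap: 0.295
finger_force: 25.0
```

{"method": "step_arm", "body": {
  "plan": [
    [0.65,0,0,0,0,0,0],
    [0.5,0,0,0,0,0,0],
    [0.3,0,0,0,0,0,0],
    [0.3,0,0,0.03,0,0,0],
    [0.3,0,0,0.04,0,0,0],
    [0.3,0,0,0.04,0,0,0],
    [0.3,-0.006,0.035,0.043,0,0,0],
    [0.3,-0.006,0.035,0,0,0,0],
    [0.3,-0.008,0.036,0,0,0,0],
    [0.3,0,0,0,0,0,0]
  ]
}}

```text
time: 9.25
eef_pos: [0.522, 0.0827, 0.2057]
tool_rot: [[0.989, 0.15, 0.0], [0.15, -0.989, 0.001], [0.0, -0.001, -1.0]]
force: [0.0, 0.3, -0.4]
finger_gap: 0.702
finger_force: 0.0
```

{"method": "step_arm", "body": {
  "plan": [
    [0.3,0,0,0,0,0,0],
    [0.3,0,0,0,0,0,0]
  ]
}}

```text
time: 9.5
eef_pos: [0.5228, 0.0788, 0.2052]
tool_rot: [[0.99, 0.144, -0.0], [0.144, -0.99, -0.001], [-0.0, 0.001, -1.0]]
force: [-0.7, -0.5, 0.1]
finger_gap: 0.7
finger_force: 0.0
```

```bash
cat > look.py <<'E'
from m import *
import sys
def look(tag,col):
    c=r.calibration("wrist");im=r.get_image("wrist");cv2.imwrite(f"pics/{tag}.png",im[:,:,::-1]);np.save(tag+".npy",c,allow_pickle=True)
    s=r.get_state();print(s["eef_pos"].round(4),s["tool_rot"][:2,0].round(3))
    h=cv2.cvtColor(im,cv2.COLOR_RGB2HSV)
    for a,ce,bb in blobs(im,col,80):
        if 200<ce[0]<350 and ce[1]<330:
            uc=np.array([bb[0]+bb[2]/2-.5,bb[1]+bb[3]/2-.5]);q=plane("wrist",uc,.056,c)[:2];print(col,a,bb,"origin",(q+.077*ux).round(4))
if __name__=="__main__": look(*sys.argv[1:])
E
python3 look.py w4 yellow
```

```text
[0.5228 0.0789 0.2052] [0.99  0.144]
```

View pics/w4.png

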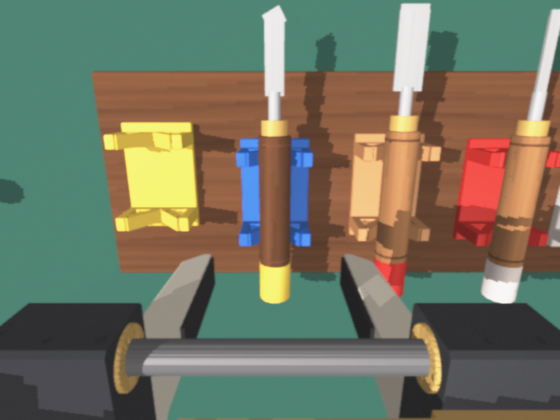

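The red tool is seated properly in the spare rest. The yellow tool's band is at (275,281), about 2 px left of the finger centre, so I'll descend and grasp.

{"method": "step_arm", "body": {
  "plan": [
    [0.3,-0.001,0.0015,-0.02,0,0,0],
    [0.3,0,0,-0.03,0,0,0],
    [0.3,0,0,-0.03,0,0,0],
    [0.3,0,0,-0.03,0,0,0],
    [0.3,0,0,-0.03,0,0,0],
    [0.3,0,0,-0.0115,0,0,0],
    [0.3,0,0,0,0,0,0],
    [0.3,0,0,0,0,0,0]
  ]
}}

```text
time: 10.55
eef_pos: [0.5222, 0.0816, 0.0548]
tool_rot: [[0.989, 0.145, 0.001], [0.145, -0.989, 0.0], [0.001, -0.0, -1.0]]
force: [-0.1, 1.3, 0.0]
finger_gap: 0.698
finger_force: 0.0
```

{"method": "step_arm", "body": {
  "plan": [
    [0.5,0,0,0,0,0,0],
    [0.65,0,0,0,0,0,0],
    [0.8,0,0,0,0,0,0],
    [0.9,0,0,0,0,0,0],
    [0.9,0,0,0,0,0,0],
    [0.9,0,0,0,0,0,0]
  ]
}}

```text
time: 11.3
eef_pos: [0.5217, 0.081, 0.054]
tool_rot: [[0.989, 0.145, -0.0], [0.145, -0.989, -0.001], [-0.0, 0.001, -1.0]]
force: [0.2, -3.5, 3.5]
finger_gap: 0.296
finger_force: 25.0
```

{"method": "step_arm", "body": {
  "plan": [
    [0.9,0,0,0.01,0,0,0],
    [0.9,0,0,0.025,0,0,0],
    [0.9,0,0,0.035,0,0,0],
    [0.9,0,0,0.035,0,0,0],
    [0.9,0,0,0.045,0,0,0],
    [0.9,0.001,0.036,0,0,0,0],
    [0.9,0,0.036,0,0,0,0],
    [0.9,0,0.036,0,0,0,0],
    [0.9,0,0,0,0,0,0],
    [0.9,0,0,0,0,0,0]
  ]
}}

```text
time: 12.55
eef_pos: [0.5222, 0.1894, 0.2041]
tool_rot: [[0.989, 0.146, -0.0], [0.146, -0.989, -0.0], [-0.0, 0.0, -1.0]]
force: [0.6, 0.7, 0.2]
finger_gap: 0.296
finger_force: 25.0
```

```bash
python3 look.py w5 yellow
```

```text
[0.5223 0.1888 0.204 ] [0.989 0.145]
```

View pics/w5.png

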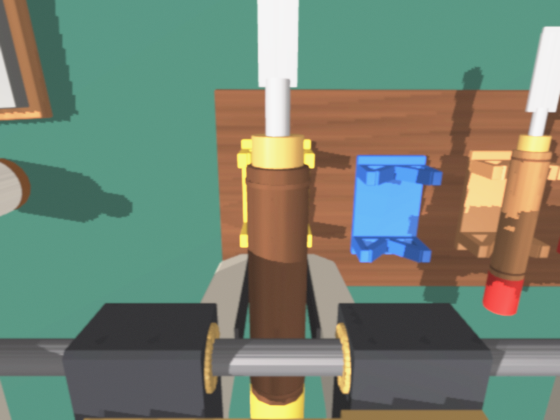

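The tool (u=277) lines up with the yellow rest's knobs (238..314), so I'll lower it.

{"method": "step_arm", "body": {
  "plan": [
    [0.9,0,0,-0.02,0,0,0],
    [0.9,0,0,-0.035,0,0,0],
    [0.9,0,0,-0.035,0,0,0],
    [0.9,0,0,-0.03,0,0,0],
    [0.9,0,0,-0.018,0,0,0],
    [0.9,0,0,-0.006,0,0,0],
    [0.9,0,0,-0.004,0,0,0],
    [0.9,0,0,-0.001,0,0,0],
    [0.9,0,0,-0.001,0,0,0],
    [0.9,0,0,0,0,0,0]
  ]
}}

```text
time: 13.85
eef_pos: [0.5232, 0.1903, 0.0546]
tool_rot: [[0.989, 0.146, 0.002], [0.146, -0.989, 0.001], [0.002, -0.001, -1.0]]
force: [-0.8, 1.9, 4.3]
finger_gap: 0.297
finger_force: 25.0
```

{"method": "step_arm", "body": {
  "plan": [
    [0.65,0,0,0,0,0,0],
    [0.5,0,0,0,0,0,0],
    [0.3,0,0,0,0,0,0],
    [0.3,0,0,0.03,0,0,0],
    [0.3,0,0,0.04,0,0,0],
    [0.3,0,0,0.04,0,0,0],
    [0.3,0.003,-0.04,0.04,0,0,0],
    [0.3,0.003,-0.043,0,0,0,0],
    [0.3,0.003,-0.043,0,0,0,0],
    [0.3,0.003,-0.043,0,0,0,0]
  ]
}}

```text
time: 15.1
eef_pos: [0.5345, 0.019, 0.204]
tool_rot: [[0.989, 0.146, 0.0], [0.146, -0.989, -0.0], [0.0, 0.0, -1.0]]
force: [0.2, 0.7, 0.7]
finger_gap: 0.7
finger_force: 0.0
```

{"method": "step_arm", "body": {
  "plan": [
    [0.3,0.004,-0.043,0,0,0,0],
    [0.3,0.004,-0.043,0,0,0,0],
    [0.3,0.004,-0.043,0,0,0,0],
    [0.3,0.004,-0.043,0,0,0,0],
    [0.3,0.003,-0.043,0,0,0,0],
    [0.3,0.003,-0.04,0,0,0,0],
    [0.3,0,0,0,0,0,0],
    [0.3,0,0,0,0,0,0],
    [0.3,0,0,0,0,0,0]
  ]
}}

```text
time: 16.23
eef_pos: [0.5567, -0.2329, 0.2039]
tool_rot: [[0.989, 0.148, -0.0], [0.148, -0.989, 0.0], [-0.0, -0.001, -1.0]]
force: [0.4, -0.1, -0.0]
finger_gap: 0.702
finger_force: 0.0
```

```bash
python3 look.py w6 blue
```

```text
[ 0.5567 -0.233   0.204 ] [0.989 0.148]
blue 998 [257, 263, 31, 38] origin [ 0.5576 -0.2286]
```

View pics/w6.png

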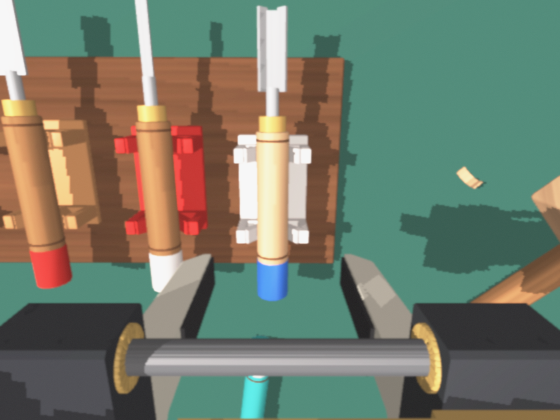

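The blue tool's band is centred at (272,281), so shift about +4 mm in y, descend and grasp.

{"method": "step_arm", "body": {
  "plan": [
    [0.3,0,0.004,-0.02,0,0,0],
    [0.3,0,0,-0.03,0,0,0],
    [0.3,0,0,-0.03,0,0,0],
    [0.3,0,0,-0.03,0,0,0],
    [0.3,0,0,-0.03,0,0,0],
    [0.3,0,0,-0.01,0,0,0],
    [0.3,0,0,0,0,0,0],
    [0.3,0,0,0,0,0,0]
  ]
}}

```text
time: 17.27
eef_pos: [0.5573, -0.2303, 0.055]
tool_rot: [[0.989, 0.146, 0.001], [0.146, -0.989, -0.0], [0.001, 0.001, -1.0]]
force: [0.8, 0.1, -0.0]
finger_gap: 0.7
finger_force: 0.0
```

{"method": "step_arm", "body": {
  "plan": [
    [0.5,0,0,0,0,0,0],
    [0.65,0,0,0,0,0,0],
    [0.8,0,0,0,0,0,0],
    [0.9,0,0,0,0,0,0],
    [0.9,0,0,0,0,0,0],
    [0.9,0,0,0,0,0,0]
  ]
}}

```text
time: 18.02
eef_pos: [0.5564, -0.2287, 0.0539]
tool_rot: [[0.989, 0.147, -0.001], [0.147, -0.989, 0.002], [-0.001, -0.002, -1.0]]
force: [-1.3, 6.1, 1.9]
finger_gap: 0.292
finger_force: 25.0
```

{"method": "step_arm", "body": {
  "plan": [
    [0.9,0,0,0.01,0,0,0],
    [0.9,0,0,0.025,0,0,0],
    [0.9,0,0,0.035,0,0,0],
    [0.9,0,0,0.035,0,0,0],
    [0.9,0,0,0.045,0,0,0],
    [0.9,-0.004,0.04,0,0,0,0],
    [0.9,-0.004,0.04,0,0,0,0],
    [0.9,-0.004,0.04,0,0,0,0],
    [0.9,-0.004,0.04,0,0,0,0],
    [0.9,-0.004,0.04,0,0,0,0]
  ]
}}

```text
time: 19.27
eef_pos: [0.5364, -0.0295, 0.2045]
tool_rot: [[0.989, 0.145, 0.0], [0.145, -0.989, -0.0], [0.0, 0.0, -1.0]]
force: [1.0, 0.2, -1.2]
finger_gap: 0.295
finger_force: 25.0
```

{"method": "step_arm", "body": {
  "plan": [
    [0.9,-0.005,0.04,0,0,0,0],
    [0.9,-0.005,0.04,0,0,0,0],
    [0.9,-0.004,0.029,0,0,0,0],
    [0.9,0,0,0,0,0,0],
    [0.9,0,0,0,0,0,0],
    [0.9,0,0,0,0,0,0]
  ]
}}

```text
time: 20.02
eef_pos: [0.5228, 0.0773, 0.204]
tool_rot: [[0.99, 0.144, 0.0], [0.144, -0.99, -0.001], [-0.0, 0.001, -1.0]]
force: [-0.3, -0.1, -1.1]
finger_gap: 0.292
finger_force: 25.0
```

```bash
python3 look.py w7 blue
```

```text
[0.5228 0.0774 0.2039] [0.99  0.144]
blue 629 [235, 139, 15, 107] origin [0.6043 0.1189]
```

View pics/w7.png

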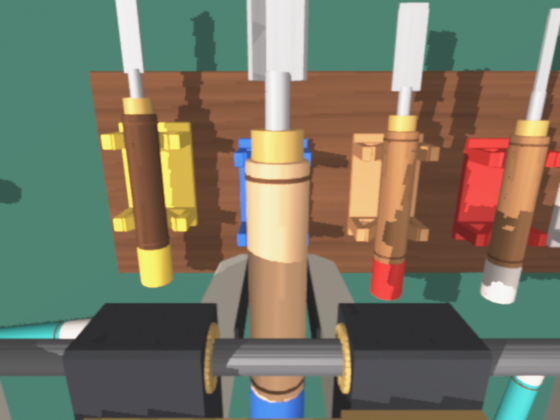

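The yellow tool is seated in the yellow rest. The blue rest's knobs (234..311, centre 272) sit about 4 px left of the held tool, so shift +3.5 mm in y and lower.

{"method": "step_arm", "body": {
  "plan": [
    [0.9,0,0.0035,-0.02,0,0,0],
    [0.9,0,0,-0.035,0,0,0],
    [0.9,0,0,-0.035,0,0,0],
    [0.9,0,0,-0.03,0,0,0],
    [0.9,0,0,-0.018,0,0,0],
    [0.9,0,0,-0.006,0,0,0],
    [0.9,0,0,-0.004,0,0,0],
    [0.9,0,0,-0.001,0,0,0],
    [0.9,0,0,-0.001,0,0,0],
    [0.9,0,0,0,0,0,0]
  ]
}}

```text
time: 21.32
eef_pos: [0.5231, 0.0817, 0.0545]
tool_rot: [[0.989, 0.145, 0.001], [0.145, -0.989, -0.0], [0.001, 0.0, -1.0]]
force: [-0.3, -2.4, 4.3]
finger_gap: 0.294
finger_force: 25.0
```

{"method": "step_arm", "body": {
  "plan": [
    [0.65,0,0,0,0,0,0],
    [0.5,0,0,0,0,0,0],
    [0.3,0,0,0,0,0,0],
    [0.3,0,0,0.03,0,0,0],
    [0.3,0,0,0.04,0,0,0],
    [0.3,0,0,0.04,0,0,0],
    [0.3,0.006,-0.041,0.04,0,0,0],
    [0.3,0.006,-0.041,0,0,0,0],
    [0.3,0.006,-0.041,0,0,0,0],
    [0.3,0.006,-0.041,0,0,0,0]
  ]
}}

```text
time: 22.58
eef_pos: [0.5466, -0.0831, 0.2041]
tool_rot: [[0.989, 0.146, 0.0], [0.146, -0.989, 0.0], [0.0, 0.0, -1.0]]
force: [-0.3, 0.7, -0.0]
finger_gap: 0.702
finger_force: 0.0
```

{"method": "step_arm", "body": {
  "plan": [
    [0.3,0.006,-0.041,0,0,0,0],
    [0.3,0,0,0,0,0,0],
    [0.3,0,0,0,0,0,0],
    [0.3,0,0,0,0,0,0]
  ]
}}

```text
time: 23.08
eef_pos: [0.5526, -0.1214, 0.204]
tool_rot: [[0.989, 0.148, -0.0], [0.148, -0.989, 0.0], [0.0, -0.0, -1.0]]
force: [0.4, 0.7, 0.9]
finger_gap: 0.698
finger_force: 0.0
```

```bash
python3 look.py w8 white
python3 - <<'E'
from m import *
im=cv2.imread("pics/w8.png")[:,:,::-1]
h=cv2.cvtColor(im.copy(),cv2.COLOR_RGB2HSV); m=cv2.inRange(h,(0,0,150),(180,70,255))
print(h[282,260:300].tolist()[::4])
n,l,s,ce=cv2.connectedComponentsWithStats(m)
print([(s[i].tolist()) for i in range(1,n) if s[i,4]>200])
R=mask(im.copy(),'red');n,l,s,ce=cv2.connectedComponentsWithStats(R)
print([(s[i].tolist()) for i in range(1,n) if s[i,4]>50])
E
```

```text
[ 0.5526 -0.1215  0.204 ] [0.989 0.148]
white 1137 [283, 10, 12, 112] origin [ 0.7389 -0.1031]
white 972 [271, 266, 29, 39] origin [ 0.5517 -0.1296]
[[81, 104, 125], [81, 103, 126], [80, 104, 127], [14, 12, 234], [20, 3, 246], [15, 2, 247], [15, 2, 247], [15, 2, 246], [11, 8, 243], [14, 20, 220]]
[[132, 3, 37, 114, 2917], [0, 5, 33, 111, 2130], [282, 9, 14, 113, 1363], [15, 143, 26, 113, 577], [350, 148, 93, 109, 7422], [157, 255, 53, 42, 847], [271, 264, 31, 42, 1091], [357, 275, 47, 32, 724], [145, 358, 285, 13, 2135], [341, 375, 26, 12, 246]]
[]
```

White band is centred at (286,285): shift about −7.5 mm in y and −2 mm in x, then grasp.

{"method": "step_arm", "body": {
  "plan": [
    [0.3,-0.002,-0.0075,-0.02,0,0,0],
    [0.3,0,0,-0.03,0,0,0],
    [0.3,0,0,-0.03,0,0,0],
    [0.3,0,0,-0.03,0,0,0],
    [0.3,0,0,-0.03,0,0,0],
    [0.3,0,0,-0.01,0,0,0],
    [0.3,0,0,0,0,0,0],
    [0.3,0,0,0,0,0,0]
  ]
}}

```text
time: 24.12
eef_pos: [0.5512, -0.1302, 0.0549]
tool_rot: [[0.989, 0.146, 0.001], [0.146, -0.989, -0.0], [0.001, 0.0, -1.0]]
force: [-0.1, -0.4, 0.2]
finger_gap: 0.702
finger_force: 0.0
```

{"method": "step_arm", "body": {
  "plan": [
    [0.5,0,0,0,0,0,0],
    [0.65,0,0,0,0,0,0],
    [0.8,0,0,0,0,0,0],
    [0.9,0,0,0,0,0,0],
    [0.9,0,0,0,0,0,0],
    [0.9,0,0,0,0,0,0]
  ]
}}

```text
time: 24.88
eef_pos: [0.5507, -0.1305, 0.054]
tool_rot: [[0.989, 0.146, 0.0], [0.146, -0.989, -0.0], [-0.0, 0.0, -1.0]]
force: [-0.1, -1.1, 1.3]
finger_gap: 0.291
finger_force: 25.0
```

{"method": "step_arm", "body": {
  "plan": [
    [0.9,0,0,0.01,0,0,0],
    [0.9,0,0,0.025,0,0,0],
    [0.9,0,0,0.035,0,0,0],
    [0.9,0,0,0.035,0,0,0],
    [0.9,0,0,0.045,0,0,0],
    [0.9,0.002,-0.033,0,0,0,0],
    [0.9,0.002,-0.033,0,0,0,0],
    [0.9,0.002,-0.033,0,0,0,0],
    [0.9,0,0,0,0,0,0],
    [0.9,0,0,0,0,0,0]
  ]
}}

```text
time: 26.12
eef_pos: [0.5564, -0.2285, 0.2041]
tool_rot: [[0.989, 0.146, -0.0], [0.146, -0.989, 0.001], [-0.0, -0.001, -1.0]]
force: [0.4, -0.2, -1.3]
finger_gap: 0.297
finger_force: 25.0
```

{"method": "step_arm", "body": {
  "plan": [
    [0.9,0,0,0,0,0,0]
  ]
}}

```text
time: 26.25
eef_pos: [0.5567, -0.2279, 0.2041]
tool_rot: [[0.989, 0.148, -0.0], [0.148, -0.989, 0.001], [0.0, -0.001, -1.0]]
force: [1.0, 0.3, -1.6]
finger_gap: 0.295
finger_force: 25.0
```

```bash
python3 look.py w9 white
```

```text
[ 0.5567 -0.2281  0.2041] [0.989 0.148]
white 2889 [265, 0, 24, 132] origin [ 0.7416 -0.2005]
white 288 [240, 135, 12, 38] origin [ 0.671  -0.1851]
white 332 [303, 136, 14, 39] origin [ 0.6776 -0.2377]
white 223 [307, 177, 7, 67] origin [ 0.6308 -0.2464]
white 88 [242, 223, 6, 21] origin [ 0.6013 -0.1927]
white 200 [216, 255, 31, 17] origin [ 0.5705 -0.1841]
```

View pics/w9.png

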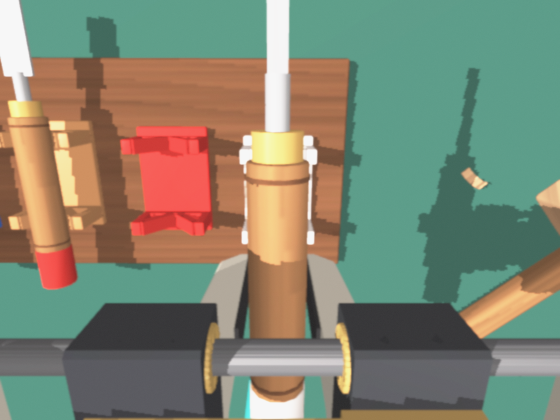

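The white rest's knobs (240..317) line up with the held tool (u=277), so I'll lower it.

{"method": "step_arm", "body": {
  "plan": [
    [0.9,0,0,-0.02,0,0,0],
    [0.9,0,0,-0.035,0,0,0],
    [0.9,0,0,-0.035,0,0,0],
    [0.9,0,0,-0.03,0,0,0],
    [0.9,0,0,-0.018,0,0,0],
    [0.9,0,0,-0.006,0,0,0],
    [0.9,0,0,-0.004,0,0,0],
    [0.9,0,0,-0.001,0,0,0],
    [0.9,0,0,-0.001,0,0,0],
    [0.9,0,0,0,0,0,0]
  ]
}}

```text
time: 27.55
eef_pos: [0.5571, -0.2291, 0.0546]
tool_rot: [[0.989, 0.146, 0.001], [0.146, -0.989, -0.0], [0.001, 0.0, -1.0]]
force: [0.1, 2.3, 3.9]
finger_gap: 0.294
finger_force: 25.0
```

{"method": "step_arm", "body": {
  "plan": [
    [0.65,0,0,0,0,0,0],
    [0.5,0,0,0,0,0,0],
    [0.3,0,0,0,0,0,0],
    [0.3,0,0,0.03,0,0,0],
    [0.3,0,0,0.04,0,0,0],
    [0.3,0,0,0.04,0,0,0],
    [0.3,-0.002,0.041,0.04,0,0,0],
    [0.3,-0.003,0.041,0,0,0,0],
    [0.3,-0.003,0.041,0,0,0,0],
    [0.3,-0.003,0.041,0,0,0,0]
  ]
}}

```text
time: 28.8
eef_pos: [0.5454, -0.0643, 0.2041]
tool_rot: [[0.989, 0.145, 0.0], [0.145, -0.989, -0.0], [0.0, 0.0, -1.0]]
force: [0.8, 1.2, 0.3]
finger_gap: 0.7
finger_force: 0.0
```

{"method": "step_arm", "body": {
  "plan": [
    [0.3,-0.003,0.041,0,0,0,0],
    [0.3,0,0,0,0,0,0],
    [0.3,0,0,0,0,0,0],
    [0.3,0,0,0,0,0,0]
  ]
}}

```text
time: 29.3
eef_pos: [0.5426, -0.0257, 0.2038]
tool_rot: [[0.99, 0.144, -0.0], [0.144, -0.99, -0.001], [-0.0, 0.0, -1.0]]
force: [0.6, -0.3, 0.3]
finger_gap: 0.701
finger_force: 0.0
```

```bash
sed -i "s/((0,190,90),(4/((0,215,90),(4/" h.py; python3 look.py w10 red
```

```text
[ 0.5426 -0.0257  0.2038] [0.99  0.144]
```

Run:
```python
import cv2,numpy as np
im=cv2.imread("pics/w10.png").astype(int);b,g,rr=im[...,0],im[...,1],im[...,2]
m=((rr>100)&(g<rr*.3)&(b<rr*.35)).astype('uint8')
n,l,s,ce=cv2.connectedComponentsWithStats(m)
print([(s[i].tolist(),ce[i].round(1).tolist()) for i in range(1,n) if s[i,4]>50])
```

```text
[([355, 152, 85, 21, 825], [388.7, 159.8]), ([350, 225, 74, 25, 945], [382.7, 236.3]), ([261, 268, 4, 28, 54], [262.5, 280.4]), ([281, 268, 9, 34, 228], [284.8, 285.0])]
```

{"method": "step_arm", "body": {
  "plan": [
    [0.3,-0.001,0.0015,-0.02,0,0,0],
    [0.3,0,0,-0.03,0,0,0],
    [0.3,0,0,-0.03,0,0,0],
    [0.3,0,0,-0.03,0,0,0],
    [0.3,0,0,-0.03,0,0,0],
    [0.3,0,0,-0.01,0,0,0],
    [0.3,0,0,0,0,0,0],
    [0.3,0,0,0,0,0,0]
  ]
}}

```text
time: 30.35
eef_pos: [0.5422, -0.0231, 0.0549]
tool_rot: [[0.989, 0.145, 0.001], [0.145, -0.989, -0.0], [0.001, 0.0, -1.0]]
force: [-0.3, -0.4, 1.0]
finger_gap: 0.698
finger_force: 0.0
```

{"method": "step_arm", "body": {
  "plan": [
    [0.5,0,0,0,0,0,0],
    [0.65,0,0,0,0,0,0],
    [0.8,0,0,0,0,0,0],
    [0.9,0,0,0,0,0,0],
    [0.9,0,0,0,0,0,0],
    [0.9,0,0,0,0,0,0]
  ]
}}

```text
time: 31.1
eef_pos: [0.5417, -0.0236, 0.054]
tool_rot: [[0.989, 0.145, -0.0], [0.145, -0.989, -0.001], [-0.0, 0.001, -1.0]]
force: [-0.2, -4.5, 1.9]
finger_gap: 0.291
finger_force: 25.0
```

{"method": "step_arm", "body": {
  "plan": [
    [0.9,0,0,0.01,0,0,0],
    [0.9,0,0,0.025,0,0,0],
    [0.9,0,0,0.035,0,0,0],
    [0.9,0,0,0.035,0,0,0],
    [0.9,0,0,0.045,0,0,0],
    [0.9,0.003,-0.035,0,0,0,0],
    [0.9,0.003,-0.035,0,0,0,0],
    [0.9,0.002,-0.035,0,0,0,0],
    [0.9,0,0,0,0,0,0],
    [0.9,0,0,0,0,0,0]
  ]
}}

```text
time: 32.35
eef_pos: [0.5494, -0.1269, 0.2041]
tool_rot: [[0.989, 0.147, -0.0], [0.147, -0.989, 0.001], [0.0, -0.001, -1.0]]
force: [-0.4, 0.5, -0.8]
finger_gap: 0.291
finger_force: 25.0
```

```bash
python3 look.py w11 red;python3 - <<'E'
import cv2,numpy as np
im=cv2.imread("pics/w11.png").astype(int);b,g,rr=im[...,0],im[...,1],im[...,2]
m=((rr>100)&(g<rr*.3)&(b<rr*.35)).astype('uint8')
n,l,s,ce=cv2.connectedComponentsWithStats(m)
print([(s[i].tolist(),ce[i].round(1).tolist()) for i in range(1,n) if s[i,4]>20])
E
```

```text
[ 0.5495 -0.1265  0.2041] [0.989 0.147]
[([305, 143, 15, 21, 151], [309.5, 152.1]), ([309, 218, 7, 14, 57], [311.6, 225.9]), ([252, 398, 5, 19, 75], [253.6, 408.0]), ([284, 399, 18, 18, 207], [294.1, 410.1])]
```

View pics/w11.png

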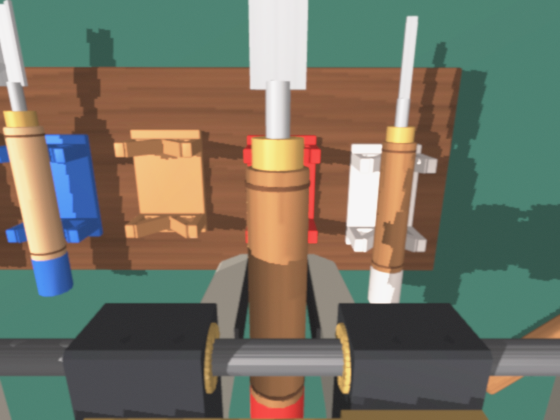

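The red rest's knobs (244..320, centre 282) are about 5 px right of the tool, so shift −4 mm in y and lower. Blue and white tools look seated.

{"method": "step_arm", "body": {
  "plan": [
    [0.9,0,-0.004,-0.02,0,0,0],
    [0.9,0,0,-0.035,0,0,0],
    [0.9,0,0,-0.035,0,0,0],
    [0.9,0,0,-0.03,0,0,0],
    [0.9,0,0,-0.018,0,0,0],
    [0.9,0,0,-0.006,0,0,0],
    [0.9,0,0,-0.004,0,0,0],
    [0.9,0,0,-0.001,0,0,0],
    [0.9,0,0,-0.001,0,0,0],
    [0.9,0,0,0,0,0,0]
  ]
}}

```text
time: 33.65
eef_pos: [0.5499, -0.1313, 0.0546]
tool_rot: [[0.989, 0.146, 0.001], [0.146, -0.989, 0.0], [0.001, -0.0, -1.0]]
force: [-0.2, 2.1, 6.1]
finger_gap: 0.294
finger_force: 25.0
```

Release, lift and return to the overview pose near the first look (TCP about 0.51, −0.03, 0.357).

{"method": "step_arm", "body": {
  "plan": [
    [0.65,0,0,0,0,0,0],
    [0.5,0,0,0,0,0,0],
    [0.3,0,0,0,0,0,0],
    [0.3,0,0,0.03,0,0,0],
    [0.3,0,0,0.04,0,0,0],
    [0.3,0,0,0.04,0,0,0],
    [0.3,0,0,0.05,0,0,0],
    [0.3,-0.013,0.035,0.05,0,0,0],
    [0.3,-0.013,0.035,0.05,0,0,0],
    [0.3,-0.013,0.035,0.042,0,0,0]
  ]
}}

```text
time: 34.9
eef_pos: [0.5101, -0.0259, 0.3579]
tool_rot: [[0.989, 0.145, 0.001], [0.145, -0.989, -0.0], [0.001, 0.0, -1.0]]
force: [1.2, 0.6, 0.1]
finger_gap: 0.702
finger_force: 0.0
```

{"method": "step_arm", "body": {
  "plan": [
    [0,0,0,0,0,0,0],
    [0,0,0,0,0,0,0],
    [0,0,0,0,0,0,0]
  ]
}}

```text
time: 35.28
eef_pos: [0.5104, -0.0281, 0.3545]
tool_rot: [[0.99, 0.144, -0.002], [0.144, -0.99, -0.0], [-0.002, -0.0, -1.0]]
force: [-0.1, -0.6, -0.5]
finger_gap: 0.967
finger_force: 0.0
```

Run:
```python
from m import *
c=r.calibration("wrist");im=r.get_image("wrist");print(r.get_state()["eef_pos"])
np.save("w12.npy",c,allow_pickle=True);cv2.imwrite("pics/w12.png",cv2.resize(im[60:250,50:500],None,fx=1.77,fy=1.77,interpolation=cv2.INTER_CUBIC)[:,:,::-1])
```

```text
[ 0.51042136 -0.02794777  0.35456465]
```

View pics/w12.png

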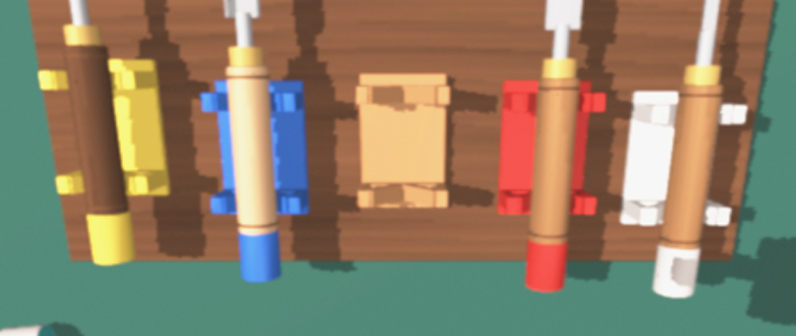

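All four tools lie in the rests of their own colour and the bare rest is empty: yellow (110,240), blue (260,255), red (545,265) and white (675,270). Their offsets from centre are within about 5 mm, so I'm handing in.

```bash
python3 -c "
from station import r
print(r.hand_in())"
```

```text
the job is handed in; nothing more can be done
None
```

I moved all four tools to the rests of their own colour, left the bare rest empty and handed the job in at about 35 s; the last wrist picture put each tool within about 5 mm of centre (limit 12 mm), but `hand_in` returned no verdict.

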